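# Clamp a stack of plates for curing

## Robot

A 6-joint arm with a two-finger parallel gripper is mounted at the origin on a cart in front of the work surface, level with it; the furniture and walls round the work are solid. World frame = base frame: x ahead of the robot, y to its left, z up, the work surface at z = 0. Lengths are in m, angles in rad, forces in N, time in s.
With the tool pointing down it reaches from about 0.35 to 0.975 m from the base axis. Payload 7.1 kg.
Tool frame: the origin (TCP) lies midway between the tips of the shut fingers; the grasp point (between the pads) lies 19 mm behind it; z points along the fingers, y is the line along which they close (so a half turn about z gives the same grasp; the last joint's range is limited). The gripper opens to 88 mm and grips with 3 to 60 N. Pads are 20 mm wide; open, the fingers measure 115 mm over their backs; the gripper's body (75 mm by 178 mm) begins 61 mm behind the grasp point.
Start: joints at [1.166, 0.423, 1.63, -0, 1.089, -0.019], TCP at [0.235, 0.579, 0.223] pointing down, gripper open.
Joint ranges: [-3, 3], [-0.9, 2.11], [0.09, 2.58], [-1.31, 4.45], [0.11, 2.69], [-2.54, 2.54]. Speed limits (rad/s): [2.39, 2.39, 3.01, 3.14, 3.14, 3.14].

## Interface

Orientations are given as a rotation vector (axis times angle).
In Python, from rig import r gives the robot as it stands.
- The arm moves only by the shell command python3 -m jog 'ROWS'. ROWS is text: rows parted by semicolons, each of 7 numbers parted by spaces: the shift along the tool's x, y, z in mm, then the turn, a rotation vector about the tool's x, y, z in rad, then the gripper's target within -1 to 1 (shut at 1, half-way at 0, fully open at -1). In form: dx dy dz ax ay az claw; .... A call has 1 to 20 rows; each row is the pose to reach, as a shift and turn from the pose commanded when the call began, along the tool's axes at that moment; what a row does not reach only later rows make up. A row lasts 1/10 s, in which the tool goes at most 50 mm and 8.59 degrees, less where a joint would pass 70% of its speed; a pose out of reach is approached as far as the arm can. A call with a gripper value outside its range is refused whole. The fingers move at their own pace and stop on an object; the grip force is fixed at half the most. Time passes only in rows, so rows that repeat a pose let the fingers close. It gives the time, the measured TCP pose, the force, the opening and the grip force at its end, in the units of the state.
- r.state(): the state, without advancing time (a new reading comes with each control period).
- r.read_camera(name): name is "side" or "top"; returns a dict with "color" (400x640x3 uint8, blue, green, red), "depth" (400x640 float32, m along the optical axis (not along the pixel's ray), 0 where there is no reading), "K" (3x3 intrinsics, pixels), "extrinsics" (4x4, takes a point from world to camera coordinates). Camera axes: x right, y down, z forward; pixel columns grow to the right and rows downward; lengths in m; the calibration is good to about 2 mm. A picture is of the moment at which its call begins.
- r.sign_off(): hands the job in; it is judged then, once.
Trained networks look in the newest picture that a camera, given by its name, has taken for a name from the list of things; names that differ only in an ending like _2 or _b are one class to them, and where a whole thing is asked for, a point or a joint stands for the part that bears it (a point fixed in the world has none). Each returns a list of dicts, best first, with "score" (0 to 1); they miss things now and then, are a little off and sometimes report something else, mostly with a low value. They report only what shows in the picture. A call takes as long as a camera call. They do not tell look-alikes from the thing itself.
- r.look_for(label, camera): "box" ([left, top, right, bottom] in pixels, round what is visible of it).
- r.landmark_of(label, camera): "xy" ([column, row] in pixels: a listed point, or the origin of a listed thing).
The state is a dict: "t": time; "qpos": joint angles; "qd": joint speeds; "joint_efforts": joint torques, N m; "eef_pos": TCP position; "eef_rot": TCP orientation; "force": force on the tool from outside, world axes, zero at the start; "ft_torque": the same for the moment, N m; "grip_width": finger opening in m; "grasp_force": force on a finger pad.
Only numpy, scipy, OpenCV 4.12 (cv2) and the standard library are available. Lean on these libraries where they do the work, as an engineer would, in place of code of your own. Each camera call takes 0.05 s, during which the arm holds its last target. There are 200 camera calls.

## Task

Stack every loose rectangular aluminium plate flat on the clamp stand's tray, between its corner angles, with the round steel die base on top and centred, then push the tray all the way in under the clamp by its handle and push the barrel bolt fully across into the tray's keeper. Then slide the clamp's arm down its column until the pad is pressed against the die base, let go of the arm, and screw the T-handle clockwise (seen from above) by at least half a turn from where it was, until the arm stays clearly tilted up and the pad grips the stack hard. Leave everything like that and do not move or upset the two glass vials.

Things in the scene. Friction and masses are not known exactly. Their poses are not given: they have to be found in the camera images.
- clamp_base: Clamp stand, fixed: grey plate 315 x 100 x 12 mm. Origin on the worktop; x axis = the way the tray slides in (away from the robot, yaw within 0.2 rad), y left. At x = 170 mm a column 20 mm thick, 250 mm high, carries the sliding clamp arm, which reaches towards the robot to the screw axis at x = 55, y = 0. A wing at x = 15 mm carries the barrel bolt, out to y = -200 mm.
- tray (a joint): Tray slide, m: 0 = out towards the robot (loading place, clear of the clamp arm; starts here), 0.11 = fully in, under the clamp screw. Stays where left (friction 5 N). If it is not fully in, the bolt meets the keeper's side instead of entering; with the bolt in, the tray is locked.
- tray_floor (a point): Centre of the tray's flat upper face, 22 mm over the worktop; x along the tray. Tray 80 (x) x 70 mm (y). Four upright corner angles, 40 mm high over this face, enclose 68 (x) x 52 mm (y); between them the long sides are open over x = -24 to 24 mm. The keeper, two lugs 15 mm apart, stands out at the right (y -35 to -59, x = -40 mm), 14 mm over this face at most.
- tray_handle (a point): Middle of the tray's handle, an upright black post 14 mm thick, 90 mm in front (-x) of the tray's centre, its top 12 mm above this point (54 mm over the worktop).
- bolt (a joint): Barrel bolt: 0 = drawn back, 0.045 m = pushed fully across (towards +y of clamp_base) with its tip in the tray's keeper. Starts at 0 to 0.01. Friction 2 N.
- bolt_knob (a point): Middle of the bolt's knob, an upright black post 12 mm thick, its top 12 mm above this point (63 mm over the worktop). A guide block 38 mm high stands ahead of it in the bolt's line, 9 mm from the post when the bolt is fully across. Bolt rod 10 mm thick, 27 mm over the worktop; tip 65 mm beyond the knob's axis.
- jaw (a joint): Height of the clamp arm on the column: 0 = top, grows downward in metres, to 0.125. At 0 the pad's face is 166 mm over the worktop less the spindle's feed; starts at 0 to 0.04. It stays where it is left (friction 14 N, its weight is 6 N: about 8 N pushes it down, 20 N up).
- jaw_tilt (a joint): Tilt of the arm on the column, rad: 0 = level, positive = its free end pushed up by the pad's reaction. Springy (25 N m/rad, 115 mm from column to screw): about 0.03 at 10 N and 0.04 at 13 N of clamping force. From about 14 to 20 N on the arm creeps up the column as the screw is turned further, still gripping.
- jaw_push (a point): Point on the flat upper side of the clamp arm, half-way between column and screw (65 mm from the column's axis, 50 mm from the screw's), where it can be pushed down; the arm is 18 mm wide and 22 mm high here and runs along x.
- screw (a joint): Clamp screw, rad: grows clockwise seen from above, 0 to 10; starts at 0 to 0.1; each rad drives the pad 1.6 mm down. Light: about 0.07 N m.
- screw_bar (a point): Middle of the screw's black T-handle, an upright flat bar 46 mm long (its y axis), 12 mm thick (its x axis) and 22 mm high, on the vertical screw axis, its underside 29 mm over the arm's upper side less 1.6 mm per rad. Turns and goes down with the screw.
- pad_face (a point): Centre of the under face of the spindle's round pad, 26 mm across: this face presses on the work.
- plate0_mid (a point): Centre of a loose aluminium plate 60 (its x) x 44 (its y) x 14 mm (z, up), 0.1 kg; two or three such plates are there, a missing one reads None.
- plate1_mid (a point): Centre of a loose aluminium plate 60 (its x) x 44 (its y) x 14 mm (z, up), 0.1 kg; two or three such plates are there, a missing one reads None.
- plate2_mid (a point): Centre of a loose aluminium plate 60 (its x) x 44 (its y) x 14 mm (z, up), 0.1 kg; two or three such plates are there, a missing one reads None.
- cap_mid (a point): Centre of the die base, a stepped round steel disc 54 mm across and 19 mm high, flat below, 0.24 kg; z up.
- vial_a: Small glass vial with a cap, 25 mm across and 50 mm high, standing on the right; origin at its underside. Not to be moved.
- vial_b: Another such vial. Not to be moved.
Things that resemble listed ones, but are neither listed nor needed, are in the scene too. Leave any black or pink look-alike of the part that bears cap_mid alone.

How it is judged:
By the outcome, as a careful person would: the job done as asked, in the order asked, and still so for the second after the job is handed in, with the robot touching nothing.
Of plate0, plate1, plate2 only 2 to 3 are there at a start; the rules pass over those that are not, and their reading is None.
At some moment in a run one of plate0, plate1, plate2 may be knocked a few centimetres aside while the robot is not near it.
Once in a run the grip may slacken for a moment while it holds something.
It also fails if it takes over 200 s, if anything falls off the work surface, if the arm or the gripper's body presses on something with over 40 N, if the wrist force passes 120 N, or if a joint passes its speed limit or range.

## Working session

There is one attempt and no reset: what is moved stays moved. The work goes in short steps, Python scripts to look and compute and a shell command to move; the robot and the scene stay as the last step left them, time stands still between calls to the robot, and variables do not carry over. Pictures are saved under pics/ and viewed, at most 15 in all, crops included, and the job is handed in when it is done.

```bash
ls; mkdir -p pics; cat > h.py <<'E'
import numpy as np, cv2
from rig import r
from scipy.spatial.transform import Rotation as R
def cam(n, save=None):
    c=r.read_camera(n)
    if save: cv2.imwrite('pics/'+save,c['color'])
    return c
def px2w(c,u,v,z=None):
    """pixel -> world by depth, or on the plane z"""
    K,E=c['K'],c['extrinsics']; Ei=np.linalg.inv(E)
    d=np.linalg.inv(K)@[u,v,1.]
    if z is None:
        p=c['depth'][int(v)-1:int(v)+2,int(u)-1:int(u)+2]; p=p[p>0]
        if p.size==0: return None
        return (Ei@np.r_[d*np.median(p),1])[:3]
    o=Ei[:3,3]; w=Ei[:3,:3]@d
    return o+w*(z-o[2])/w[2]
def cloud(c):
    K,E=c['K'],c['extrinsics']; Ei=np.linalg.inv(E); h,w=c['depth'].shape
    u,v=np.meshgrid(np.arange(w),np.arange(h)); d=c['depth']
    P=np.stack([(u-K[0,2])/K[0,0]*d,(v-K[1,2])/K[1,1]*d,d],-1)
    P=P@Ei[:3,:3].T+Ei[:3,3]; P[d<=0]=np.nan
    return P
E
python3 - <<'E'
from h import *
np.set_printoptions(precision=3,suppress=True)
for n in('side','top'):
    c=cam(n,n+'0.png'); print(n,np.linalg.inv(c['extrinsics'])[:3])
    for l in ['clamp_base','tray_floor','tray_handle','bolt_knob','jaw_push','screw_bar','pad_face','plate0_mid','cap_mid','vial_a']:
        for q in r.landmark_of(l,n)[:5]:
            print(l,round(q['score'],2),np.array(q['xy']),px2w(c,*q['xy']))
s=r.state();print(s['eef_pos'],s['eef_rot'],s['force'],s['grip_width'])
E
```

```text
pics
side [[-0.989 -0.057  0.136  0.36 ]
 [-0.146  0.465 -0.873  1.439]
 [-0.013 -0.884 -0.468  0.895]]
clamp_base 0.85 [320.  251.1] [0.554 0.04  0.012]
tray_floor 0.55 [334.7 244.8] [0.509 0.013 0.023]
tray_handle 0.85 [363.1 241.4] [0.418 0.021 0.047]
tray_handle 0.44 [352.2 210.3] [ 0.473 -0.255  0.013]
bolt_knob 0.5 [324.4 215.7] [ 0.562 -0.136  0.047]
bolt_knob 0.38 [296.4 177.2] [ 0.719 -0.463  0.042]
bolt_knob 0.18 [319.5 309.3] [0.516 0.336 0.013]
jaw_push 0.82 [287.1 187.3] [ 0.706 -0.206  0.116]
jaw_push 0.59 [320.  309.9] [0.514 0.337 0.012]
jaw_push 0.55 [362.7 242.2] [0.419 0.017 0.042]
jaw_push 0.44 [349.7 209.9] [ 0.485 -0.286 -0.002]
screw_bar 0.39 [298.7 178.1] [ 0.709 -0.459  0.041]
plate0_mid 0.84 [364.  290.3] [0.401 0.231 0.01 ]
cap_mid 0.66 [354.2 310.9] [0.422 0.335 0.017]
cap_mid 0.66 [361.3 340.3] [0.395 0.451 0.019]
cap_mid 0.62 [332.  282.9] [0.495 0.214 0.015]
cap_mid 0.52 [321.2 332. ] [0.498 0.432 0.018]
cap_mid 0.46 [298.4 287.3] [0.588 0.25  0.017]
vial_a 0.45 [352.2 209.5] [ 0.473 -0.253  0.017]
vial_a 0.4 [367.5 214.9] [ 0.416 -0.226  0.013]
top [[ 
[... 407 characters left out ...]
h 0.83 [355.5 159.7] [ 0.673 -0.005  0.208]
screw_bar 0.5 [356.9 176.4] [ 0.616 -0.005  0.26 ]
pad_face 0.48 [355.1 184.6] [ 0.604 -0.005  0.209]
plate0_mid 0.77 [280.  259.5] [0.405 0.204 0.015]
cap_mid 0.76 [199.6 261.4] [0.392 0.444 0.019]
cap_mid 0.75 [282.2 223.6] [0.513 0.201 0.02 ]
cap_mid 0.66 [205.4 225.2] [0.501 0.433 0.023]
cap_mid 0.63 [266.6 202. ] [0.578 0.252 0.019]
cap_mid 0.62 [237.7 252.5] [0.422 0.331 0.02 ]
vial_a 0.74 [347.2 255.2] [0.424 0.    0.002]
vial_a 0.68 [353.7 175.4] [0.618 0.003 0.259]
vial_a 0.62 [426.3 263.6] [ 0.405 -0.24   0.011]
vial_a 0.55 [433.5 242. ] [ 0.471 -0.26   0.021]
[0.235 0.579 0.223] [0.602 3.083 0.   ] [0.774 0.704 0.364] 0.08817275430996187
```

```bash
python3 - <<'E'
import cv2
t=cv2.imread('pics/top0.png')[120:320,160:460]
cv2.imwrite('pics/a.png',cv2.resize(t,None,fx=2.66,fy=2.66,interpolation=cv2.INTER_CUBIC)[:600,:800])
s=cv2.imread('pics/side0.png')[140:360,240:440]
cv2.imwrite('pics/b.png',cv2.resize(s,None,fx=2.7,fy=2.7,interpolation=cv2.INTER_CUBIC)[:600])
E
```

```text
(no output)
```

View pics/a.png

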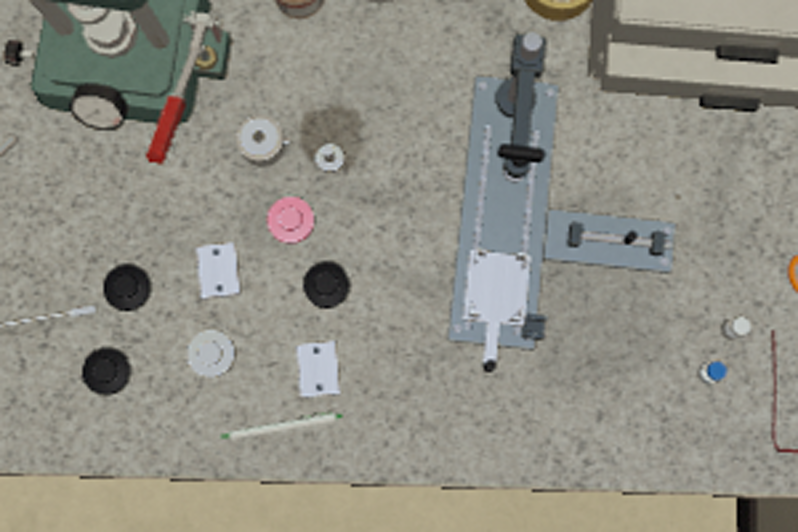

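View pics/b.png

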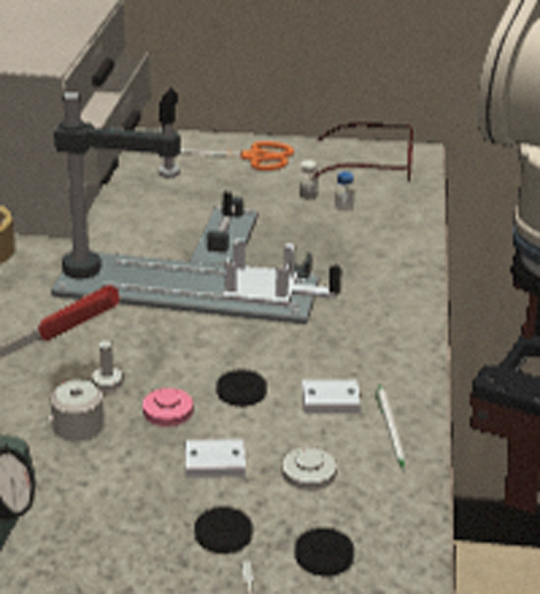

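The top view shows two loose plates, at about (279,259) and (242,221) in the full image. There are four round look-alikes: pink (269,202), and black (282,227), (208,228) and (200,259). The grey stepped disc at (239,253) is the only one that looks like steel. The vials are at about (428,260) and (438,243). Next I measure the plates, the cap and the base.

```bash
cat >> h.py <<'E'
def mask_rect(c,box,zlo,zhi,bright=None):
    """fit of points within pixel box & height band"""
    P=cloud(c); l,t,rr,b=[int(round(x)) for x in box]
    Q=P[t:b,l:rr].reshape(-1,3); g=c['color'][t:b,l:rr].max(-1).reshape(-1)
    m=(Q[:,2]>zlo)&(Q[:,2]<zhi)
    if bright: m&=(g>bright)
    Q=Q[m]
    (cx,cy),(w,h),a=cv2.minAreaRect((Q[:,:2]*1000).astype(np.float32))
    a=np.radians(a); 
    if h>w: a+=np.pi/2; w,h=h,w
    a=(a+np.pi/2)%np.pi-np.pi/2
    return dict(n=len(Q),c=(round(cx,1),round(cy,1)),mean=Q.mean(0).round(4),size=(round(w,1),round(h,1)),yaw=round(a,3))
def tool():
    s=r.state(); M=R.from_rotvec(s['eef_rot']).as_matrix()
    return np.array(s['eef_pos']),M,s
def go(p,yaw=None):
    """shift in tool mm to world point p, and turn about tool z so tool y lies along world direction yaw(+pi/2)."""
    P,M,s=tool(); d=M.T@(np.array(p)-P)*1000
    out='shift %s'%d.round(1)
    if yaw is not None:
        y=M.T@np.array([-np.sin(yaw),np.cos(yaw),0]); a=np.arctan2(-y[0],y[1]); a=(a+np.pi/2)%np.pi-np.pi/2
        out+=' az %.3f'%a
    print(out,'q6 %.2f'%s['qpos'][5])
E
python3 - <<'E'
from h import *
np.set_printoptions(precision=4,suppress=True)
ct=cam('top')
for k in range(3):
    for q in r.look_for('plate%d_mid'%k,'top'): print('plate',q['score'],np.round(q['box'],1))
    if k==0: pass
print([ (q['score'],np.round(q['box'],1)) for q in r.look_for('cap_mid','top')])
print('A',mask_rect(ct,(268,245,292,272),.009,.02,150))
print('B',mask_rect(ct,(231,208,254,235),.009,.02,150))
print('capbase',mask_rect(ct,(228,240,251,265),.005,.03))
print('tray',mask_rect(ct,(334,212,362,246),.018,.028,150))
P=cloud(ct)
print('arm etc: heights along column arm')
for u,v in [(356,150),(356,155),(356,160),(356,165),(356,170),(356,176),(357,178),(360,136),(350,178),(363,178)]: print(u,v,P[v,u],ct['color'][v,u])
q=r.state(); print(R.from_rotvec(q['eef_rot']).as_matrix())
t=ct['color'][120:270,330:420]
cv2.imwrite('pics/c.png',cv2.resize(t,None,fx=4,fy=4,interpolation=cv2.INTER_CUBIC))
t=ct['color'][190:270,190:300]
cv2.imwrite('pics/d.png',cv2.resize(t,None,fx=6,fy=6,interpolation=cv2.INTER_CUBIC))
E
```

```text
plate 0.65 [272.2 246.3 287.1 269.6]
plate 0.71 [234.8 211.4 251.  231.9]
plate 0.38 [336.6 213.1 365.5 258.7]
plate 0.28 [229.7 244.6 246.4 261.6]
[(0.8, array([190.5, 248.9, 207.6, 270. ])), (0.78, array([200.5, 217.4, 218.3, 236.7])), (0.63, array([232.5, 242.1, 250.5, 261.1])), (0.61, array([260.9, 191.2, 278.9, 211.7])), (0.54, array([272.9, 218.3, 292.2, 237.4]))]
A {'n': 249, 'c': (408.5, 206.2), 'mean': array([0.4082, 0.2062, 0.0149]), 'size': (60.0, 43.3), 'yaw': np.float64(0.135)}
B {'n': 237, 'c': (518.1, 329.4), 'mean': array([0.5183, 0.3256, 0.0145]), 'size': (64.3, 57.3), 'yaw': np.float64(-0.075)}
capbase {'n': 287, 'c': (423.9, 329.9), 'mean': array([0.4222, 0.3285, 0.0139]), 'size': (73.3, 66.7), 'yaw': np.float64(0.062)}
tray {'n': 513, 'c': (504.1, 5.0), 'mean': array([0.5034, 0.0057, 0.0223]), 'size': (101.2, 76.6), 'yaw': np.float64(0.025)}
arm etc: heights along column arm
356 150 [ 0.7007 -0.0057  0.2069] [86 81 71]
356 155 [ 0.6866 -0.0059  0.2073] [86 82 73]
356 160 [ 0.672  -0.006   0.2095] [85 81 73]
356 165 [ 0.6581 -0.0063  0.2092] [87 82 73]
356 170 [ 0.6441 -0.0065  0.2094] [85 80 72]
356 176 [ 0.6169 -0.0032  0.2584] [34 35 35]
357 178 [ 0.6117 -0.0059  0.2582] [35 35 35]
360 136 [ 0.7273 -0.0124  0.2521] [169 162 158]
350 178 [0.6114 0.0123 0.2568] [18 17 18]
363 178 [ 0.6124 -0.0216  0.2573] [39 39 40]
[[-0.9265  0.3763 -0.    ]
 [ 0.3763  0.9265  0.    ]
 [ 0.      0.     -1.    ]]
```

View pics/d.png

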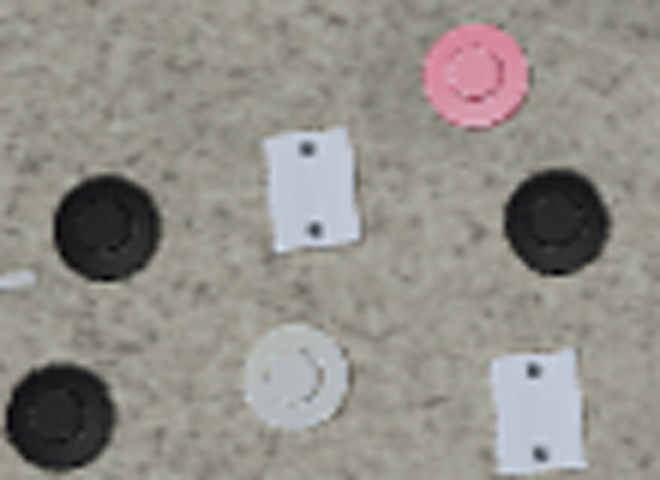

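View pics/c.png

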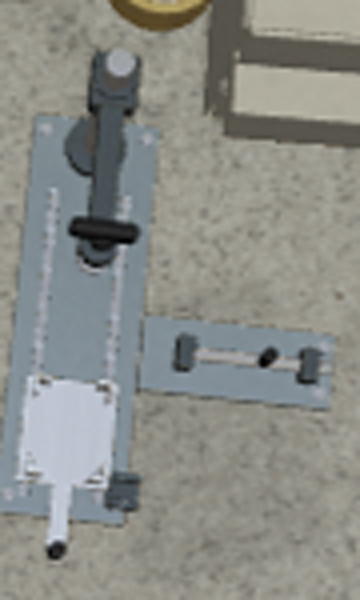

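The d crop confirms the steel cap is the pale grey stepped disc at crop (297,377). The other discs are black or pink. The c crop shows the tray out, the knob at crop (268,356) and the T-bar roughly along base y. Next, colour blobs projected onto their known heights.

```bash
cat >> h.py <<'E'
def blob(c,box,f,z,ero=0):
    l,t,rr,b=box; im=cv2.resize(c['color'][t:b,l:rr],None,fx=4,fy=4,interpolation=cv2.INTER_CUBIC).astype(int)
    m=f(im).astype(np.uint8); n,lab,st,ce=cv2.connectedComponentsWithStats(m)
    k=1+st[1:,4].argmax(); ys,xs=np.where(lab==k)
    W=np.array([px2w(c,l+(x+.5)/4-.5,t+(y+.5)/4-.5,z)[:2] for x,y in zip(xs,ys)])*1000
    (cx,cy),(w,h),a=cv2.minAreaRect(W.astype(np.float32)); a=np.radians(a)
    if h>w: a+=np.pi/2; w,h=h,w
    a=(a+np.pi/2)%np.pi-np.pi/2
    return W.mean(0).round(1),(round(cx,1),round(cy,1)),(round(w,1),round(h,1)),round(a,3)
white=lambda i:(i.min(-1)>178)&(i[...,0]>i[...,2]+5)
E
python3 - <<'E'
from h import *
ct=cam('top')
dark=lambda i:i.max(-1)<60
print(ct['color'][258,278],ct['color'][253,239],ct['color'][249,246],ct['color'][250,262])
print('A',blob(ct,(266,243,294,274),white,.014))
print('B',blob(ct,(229,206,256,237),white,.014))
print('cap',blob(ct,(228,239,252,265),lambda i:(i.min(-1)>165),.012))
print('tray',blob(ct,(330,206,364,244),white,.022))
print('handle',blob(ct,(338,250,352,264),dark,.054))
print('knob',blob(ct,(391,203,404,214),dark,.063))
print('bar',blob(ct,(343,170,370,184),dark,.258))
print('coltop',blob(ct,(354,130,366,142),lambda i:i.min(-1)>130,.25))
E
```

```text
[207 194 188] [187 183 179] [181 176 171] [151 161 163]
A (array([408.4, 207. ]), (408.4, 206.6), (59.7, 44.1), np.float64(0.133))
B (array([517.8, 326.5]), (517.8, 326.4), (59.7, 43.8), np.float64(0.143))
cap (array([422.3, 330.7]), (422.2, 329.9), (53.7, 51.4), np.float64(0.054))
tray (array([504.9,   6.5]), (502.1, 6.0), (88.9, 69.1), np.float64(-0.078))
handle (array([414.7,  14.2]), (414.7, 13.9), (11.8, 10.2), np.float64(-1.542))
knob (array([ 561.9, -139.8]), (561.9, -139.6), (15.1, 7.8), np.float64(-0.765))
bar (array([612.3,  -1.3]), (610.6, -1.1), (44.2, 21.9), np.float64(1.395))
coltop (array([733.8, -13.9]), (735.1, -14.5), (29.4, 18.2), np.float64(-0.596))
```

```bash
python3 - <<'E'
from h import *
go((.4082,.2068,.12),.135)
E
```

```text
shift [-300.4 -279.8  102.7] az -0.521 q6 -0.02
```

```bash
python3 -m jog '-45 -42 15 0 0 -0.1 -1; -90 -84 30 0 0 -0.2 -1; -135 -126 45 0 0 -0.3 -1; -180 -168 60 0 0 -0.4 -1; -225 -210 75 0 0 -0.521 -1; -270 -252 90 0 0 -0.521 -1; -300.4 -279.8 102.7 0 0 -0.521 -1; -300.4 -279.8 102.7 0 0 -0.521 -1; -300.4 -279.8 102.7 0 0 -0.521 -1; -300.4 -279.8 102.7 0 0 -0.521 -1; -300.4 -279.8 102.7 0 0 -0.521 -1'; python3 - <<'E'
from h import *
go((.4082,.2068,.003),.135)
E
```

```text
t: 2.5
eef_pos: [0.4084, 0.2068, 0.1201]
eef_rot: [-0.21, 3.134, 0.0]
force: [-0.4, -0.4, -0.0]
grip_width: 0.0875
grasp_force: 0.0
shift [  0.3  -0.  117.1] az -0.001 q6 -1.26
```

```bash
python3 -m jog '0 0 40 0 0 0 -1; 0 0 80 0 0 0 -1; 0 0 105 0 0 0 -1; 0 0 117 0 0 0 -1; 0 0 117 0 0 0 -1; 0 0 117 0 0 0 0.5; 0 0 117 0 0 0 1; 0 0 117 0 0 0 1; 0 0 117 0 0 0 1; 0 0 117 0 0 0 1;0 0 117 0 0 0 1; 0 0 117 0 0 0 1; 0 0 117 0 0 0 1'; python3 - <<'E'
from h import *
go((.4082,.2068,.12),-.08)
E
```

```text
t: 3.8
eef_pos: [0.4084, 0.2068, 0.0032]
eef_rot: [-0.212, 3.134, 0.0]
force: [-0.7, -0.6, 6.5]
grip_width: 0.044
grasp_force: 30.0
shift [ 1.000e-01 -0.000e+00 -1.168e+02] az 0.215 q6 -1.26
```

```bash
python3 -m jog '0 0 -40 0 0 0 1; 0 0 -80 0 0 0 1; 0 0 -117 0 0 0 1; 0 0 -117 0 0 0 1'; python3 - <<'E'
from h import *
go((.5045,.0066,.12),-.08)
E
```

```text
t: 4.2
eef_pos: [0.4107, 0.2079, 0.1237]
eef_rot: [-0.212, 3.127, 0.004]
force: [1.0, 0.9, -0.9]
grip_width: 0.0437
grasp_force: 30.0
shift [ -65.8 -212.2    3.7] az 0.215 q6 -1.26
```

```bash
python3 -m jog '-13 -40 0 0 0 0.05 1; -26 -80 0 0 0 0.1 1; -39 -120 0 0 0 0.15 1; -52 -160 0 0 0 0.215 1; -60 -195 0 0 0 0.215 1; -68.3 -211.3 0 0 0 0.215 1; -68.3 -211.3 0 0 0 0.215 1; -68.3 -211.3 0 0 0 0.215 1; -68.3 -211.3 0 0 0 0.215 1; -68.3 -211.3 0 0 0 0.215 1'; python3 - <<'E'
from h import *
go((.5045,.0066,.026),-.08)
ct=cam('top')
print('tray',blob(ct,(330,206,364,244),white,.022))
print('handle',blob(ct,(338,250,352,264),lambda i:i.max(-1)<60,.054))
cs=cam('side'); t=cs['color'][190:270,290:380]
cv2.imwrite('pics/e.png',cv2.resize(t,None,fx=6,fy=6,interpolation=cv2.INTER_CUBIC))
E
```

```text
t: 5.2
eef_pos: [0.5036, 0.0075, 0.1196]
eef_rot: [-0.123, -3.138, -0.0]
force: [0.1, 0.4, -0.6]
grip_width: 0.0432
grasp_force: 30.0
shift [-1.  -0.9 93.6] az 0.002 q6 -1.50Traceback (most recent call last):
  File "<stdin>", line 4, in <module>
  File "h.py", line 50, in blob
    k=1+st[1:,4].argmax(); ys,xs=np.where(lab==k)
        ~~~~~~~~~~~~~~~^^
ValueError: attempt to get argmax of an empty sequence
```

```bash
python3 -m jog '-0.5 -0.5 20 0 0 0 1; -0.5 -0.5 40 0 0 0 1; -0.5 -0.5 52 0 0 0 1; -0.5 -0.5 52 0 0 0 1;-0.5 -0.5 52 0 0 0 1'; python3 - <<'E'
from h import *
go((.5045,.0066,.026),-.08)
cs=cam('side'); t=cs['color'][190:270,290:380]
cv2.imwrite('pics/e.png',cv2.resize(t,None,fx=6,fy=6,interpolation=cv2.INTER_CUBIC))
E
```

```text
t: 5.75
eef_pos: [0.5048, 0.0063, 0.0681]
eef_rot: [-0.125, -3.139, 0.0]
force: [1.3, 0.5, -0.5]
grip_width: 0.0433
grasp_force: 30.0
shift [ 0.3  0.2 42.1] az 0.001 q6 -1.50
```

View pics/e.png

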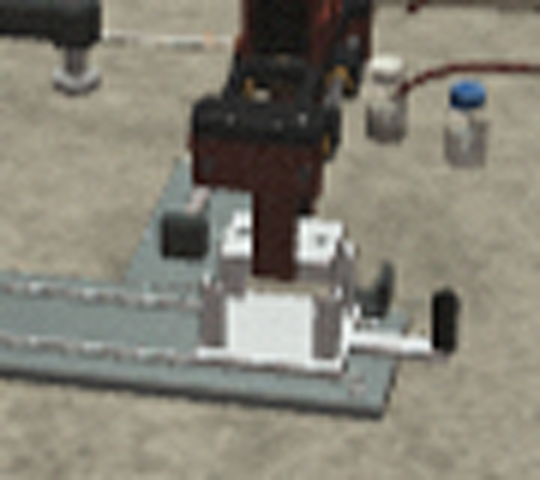

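The plate sits centred between the corner angles, with its ends near crop x 225 and 345 and the angles at 215 and 330. Lowering it now.

```bash
python3 -m jog '0 0 15 0 0 0 1; 0 0 30 0 0 0 1; 0 0 38 0 0 0 1; 0 0 41 0 0 0 1; 0 0 42 0 0 0 1; 0 0 42.5 0 0 0 1; 0 0 42.5 0 0 0 1'
```

```text
t: 6.5
eef_pos: [0.5051, 0.0061, 0.0259]
eef_rot: [0.125, 3.138, 0.0]
force: [-0.3, 1.2, -1.0]
grip_width: 0.0436
grasp_force: 30.0
```

```bash
python3 -m jog '0 0 0 0 0 0 -0.3; 0 0 0 0 0 0 -0.3; 0 0 0 0 0 0 -0.3; 0 0 -40 0 0 0 -0.3; 0 0 -80 0 0 0 -1; 0 0 -100 0 0 0 -1; -15 50 -100 0 0 0 -1; -30 100 -100 0 0 0 -1;  -30 150 -100 0 0 0 -1;  -30 200 -100 0 0 0 -1; -30 200 -100 0 0 0 -1; -30 200 -100 0 0 0 -1'; python3 - <<'E'
from h import *
ct=cam('top')
print('A',blob(ct,(334,208,362,244),white,.036))
print('B',blob(ct,(229,206,256,237),white,.014))
P=cloud(ct)[208:244,330:364]; m=(P[...,2]>.032)&(P[...,2]<.041); print(m.sum(),np.nanmean(P[m],0), cv2.minAreaRect((P[m][:,:2]*1000).astype(np.float32)))
go((.5178,.3264,.12),.14)
t=ct['color'][200:270,320:390]
cv2.imwrite('pics/f.png',cv2.resize(t,None,fx=7,fy=7,interpolation=cv2.INTER_CUBIC))
E
```

```text
t: 7.7
eef_pos: [0.5503, 0.2041, 0.1253]
eef_rot: [-0.121, -3.139, 0.0]
force: [0.2, -0.1, 0.2]
grip_width: 0.0877
grasp_force: 0.0
A (array([507.7,   6.3]), (505.0, 6.4), (78.5, 68.8), np.float64(-0.092))
B (array([516.3, 330.1]), (517.7, 328.9), (59.4, 39.0), np.float64(0.181))
247 [0.50383804 0.00255568 0.03630747] ((505.47576904296875, -7.071380615234375), (75.0328598022461, 71.81987762451172), 1.70464289188385)
shift [ 41.9 120.7   5.2] az -0.219 q6 -1.16
```

View pics/f.png

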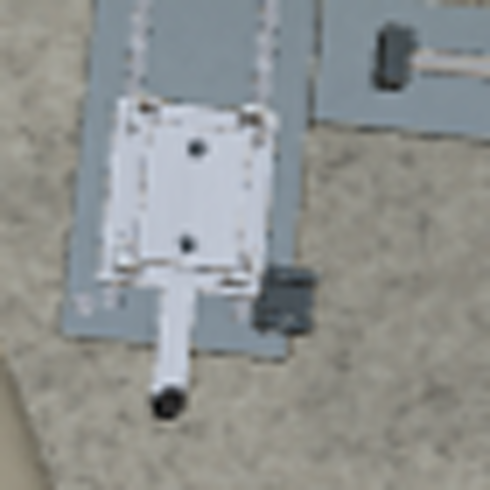

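The plate lies flat inside the angles, its holes at crop (196,148) and (187,243). Now plate B. Its blob is only partly hidden by the hand and its centre is unchanged.

```bash
python3 -m jog '21 40 2 0 0 -0.1 -1; 42 80 5 0 0 -0.219 -1; 41.9 120.7 5 0 0 -0.219 -1; 41.9 120.7 5 0 0 -0.219 -1; 41.9 120.7 5 0 0 -0.219 -1; 41.9 120.7 5 0 0 -0.219 -1'; python3 - <<'E'
from h import *
ct=cam('top')
go((.5178,.3264,.003),.14)
for q in r.landmark_of('plate1_mid','top'): print(q, px2w(ct,*q['xy'],.014))
cs=cam('side')
for q in r.landmark_of('plate1_mid','side'): print(q, px2w(cs,*q['xy'],.007))
E
```

```text
t: 8.35
eef_pos: [0.5185, 0.3245, 0.1203]
eef_rot: [0.215, -3.133, 0.001]
force: [0.1, 0.3, -0.1]
grip_width: 0.088
grasp_force: 0.0
shift [  0.4   2.  117.3] az -0.003 q6 -1.17
{'xy': [320.0, 307.6], 'score': 0.86} [0.51620671 0.32115614 0.007     ]
{'xy': [299.2, 179.1], 'score': 0.36} [ 0.71861978 -0.5233293   0.007     ]
```

```bash
python3 -m jog '0 1 40 0 0 0 -1; 0 1 80 0 0 0 -1; 0 1 105 0 0 0 -1; 0 1 117.3 0 0 0 -1; 0 1 117.3 0 0 0 -1; 0 1 117.3 0 0 0 0.5; 0 1 117.3 0 0 0 1; 0 1 117.3 0 0 0 1; 0 1 117.3 0 0 0 1; 0 1 117.3 0 0 0 1;0 1 117.3 0 0 0 1; 0 1 117.3 0 0 0 1; 0 1 117.3 0 0 0 1'; python3 - <<'E'
from h import *
go((.5045,.0066,.123),-.08)
E
```

```text
t: 9.85
eef_pos: [0.5184, 0.3278, 0.0034]
eef_rot: [-0.219, 3.134, 0.0]
force: [-0.2, 0.1, 3.3]
grip_width: 0.0437
grasp_force: 30.0
shift [  58.4 -316.1 -119.6] az 0.219 q6 -1.17
```

```bash
python3 -m jog '0 0 -40 0 0 0 1; 0 0 -80 0 0 0 1; 0 0 -117 0 0 0 1; 10 -40 -119.6 0 0 0 1; 20 -80 -119.6 0 0 0.05 1; 30 -120 -119.6 0 0 0.1 1; 40 -160 -119.6 0 0 0.15 1; 50 -200 -119.6 0 0 0.219 1; 55 -240 -119.6 0 0 0.219 1; 58 -280 -119.6 0 0 0.219 1; 58.4 -305 -119.6 0 0 0.219 1; 58.2 -316.1 -119.6 0 0 0.219 1; 58.2 -316.1 -119.6 0 0 0.219 1; 58.2 -316.1 -119.6 0 0 0.219 1; 58.2 -316.1 -119.6 0 0 0.219 1; 58.2 -316.1 -80 0 0 0.219 1; 58.2 -316.1 -68 0 0 0.219 1; 58.2 -316.1 -68 0 0 0.219 1'; python3 - <<'E'
from h import *
go((.5048,.0066,.040),-.08)
cs=cam('side'); t=cs['color'][190:270,290:380]
cv2.imwrite('pics/g.png',cv2.resize(t,None,fx=6,fy=6,interpolation=cv2.INTER_CUBIC))
E
```

```text
t: 11.65
eef_pos: [0.5028, 0.0074, 0.0695]
eef_rot: [-0.123, -3.134, 0.0]
force: [0.0, -0.5, -0.2]
grip_width: 0.0436
grasp_force: 30.0
shift [-2.2 -0.6 29.5] az 0.001 q6 -1.50
```

View pics/g.png

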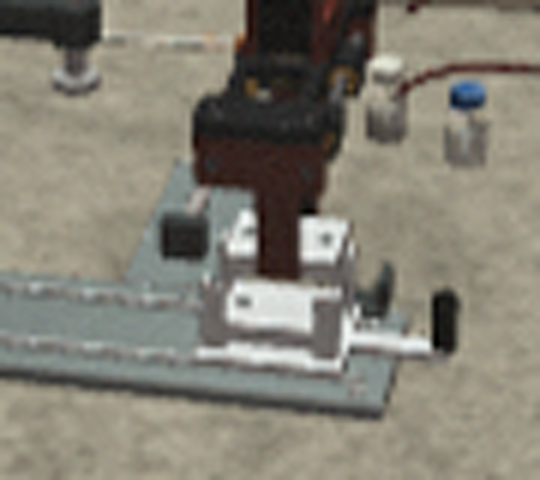

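Plate B is about 2 mm toward the robot. I'll correct that and lower it.

```bash
python3 -m jog '-1.5 -0.6 0 0 0 0 1; -1.5 -0.6 0 0 0 0 1; -1.5 -0.6 12 0 0 0 1; -1.5 -0.6 22 0 0 0 1; -1.5 -0.6 27 0 0 0 1; -1.5 -0.6 29.5 0 0 0 1; -1.5 -0.6 29.5 0 0 0 1; -1.5 -0.6 29.5 0 0 0 1'
```

```text
t: 12.5
eef_pos: [0.5061, 0.0058, 0.0416]
eef_rot: [-0.125, -3.139, 0.0]
force: [-0.2, -0.7, -1.0]
grip_width: 0.0434
grasp_force: 30.0
```

```bash
python3 -m jog '0 0 0 0 0 0 -0.3; 0 0 0 0 0 0 -0.3; 0 0 0 0 0 0 -0.3; 0 0 -40 0 0 0 -0.3; 0 0 -80 0 0 0 -1; 0 0 -90 0 0 0 -1; 15 40 -90 0 0 0 -1; 30 80 -90 0 0 0 -1;  45 120 -90 0 0 0 -1;  60 160 -90 0 0 0 -1; 70 200 -90 0 0 0 -1; 70 200 -90 0 0 0 -1;70 200 -90 0 0 0 -1'; python3 - <<'E'
from h import *
ct=cam('top')
P=cloud(ct)[208:244,330:364]; m=(P[...,2]>.045)&(P[...,2]<.056); print(m.sum(),np.nanmean(P[m],0))
print('cap',blob(ct,(228,239,252,265),lambda i:(i.min(-1)>165),.012))
go((.422,.3303,.12),-.08)
t=ct['color'][200:270,320:390]
cv2.imwrite('pics/i.png',cv2.resize(t,None,fx=7,fy=7,interpolation=cv2.INTER_CUBIC))
E
```

```text
t: 13.8
eef_pos: [0.4516, 0.2114, 0.1313]
eef_rot: [-0.121, -3.139, 0.001]
force: [0.8, -1.3, 0.7]
grip_width: 0.088
grasp_force: 0.0
284 [0.50445733 0.00395928 0.05037369]
cap (array([418.6, 343.2]), (419.2, 344.5), (50.8, 22.8), np.float64(0.229))
shift [ 39.1 117.   11.3] az 0.001 q6 -1.08
```

View pics/i.png

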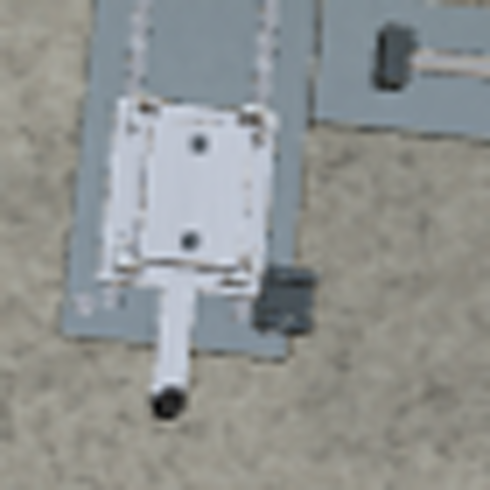

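Both plates are stacked and flat. Now the steel cap.

```bash
python3 -m jog '20 40 5 0 0 0 -1; 39 80 11 0 0 0 -1; 39.1 117 11.3 0 0 0 -1; 39.1 117 11.3 0 0 0 -1; 39.1 117 11.3 0 0 0 -1; 39.1 117 11.3 0 0 0 -1'; python3 - <<'E'
from h import *
go((.4222,.3303,.003),-.08)
E
```

```text
t: 14.45
eef_pos: [0.4226, 0.3288, 0.1201]
eef_rot: [-0.128, -3.138, 0.002]
force: [-0.3, 0.0, 0.3]
grip_width: 0.0879
grasp_force: 0.0
shift [  0.5   1.6 117.1] az -0.001 q6 -0.85
```

```bash
python3 -m jog '0.3 1 40 0 0 0 -1; 0.3 1 80 0 0 0 -1; 0.3 1 105 0 0 0 -1; 0.3 1 117.3 0 0 0 -1; 0.3 1 117.3 0 0 0 -1; 0.3 1 117.3 0 0 0 0.3; 0.3 1 117.3 0 0 0 1; 0.3 1 117.3 0 0 0 1; 0.3 1 117.3 0 0 0 1; 0.3 1 117.3 0 0 0 1;0.3 1 117.3 0 0 0 1; 0.3 1 117.3 0 0 0 1; 0.3 1 80 0 0 0 1; 0.3 1 40 0 0 0 1; 0.3 1 0 0 0 0 1; 0.3 1 -10 0 0 0 1; 0.3 1 -10 0 0 0 1'; python3 - <<'E'
from h import *
go((.5052,.0062,.13),-.08)
cs=cam('side'); 
P=cloud(cs)
E
```

```text
t: 16.15
eef_pos: [0.423, 0.3321, 0.1316]
eef_rot: [0.125, 3.137, 0.003]
force: [0.6, -0.1, -3.7]
grip_width: 0.0533
grasp_force: 30.0
shift [-107.9 -318.4    1.2] az 0.000 q6 -0.85
```

```bash
python3 -m jog '-13 -40 0 0 0 0 1; -26 -80 0 0 0 0 1; -40 -120 0 0 0 0 1; -53 -160 0 0 0 0 1; -66 -200 0 0 0 0 1; -80 -240 0 0 0 0 1; -94 -280 0 0 0 0 1; -107 -310 0 0 0 0 1; -107.6 -318 0 0 0 0 1; -107.6 -318 0 0 0 0 1; -107.6 -318 0 0 0 0 1; -107.6 -318 0 0 0 0 1; -107.6 -318 0 0 0 0 1; -107.6 -318 30 0 0 0 1; -107.6 -318 45 0 0 0 1; -107.6 -318 45 0 0 0 1; -107.6 -318 45 0 0 0 1'; python3 - <<'E'
from h import *
go((.5055,.0062,.054),-.08)
cs=cam('side'); t=cs['color'][190:270,290:380]
cv2.imwrite('pics/j.png',cv2.resize(t,None,fx=6,fy=6,interpolation=cv2.INTER_CUBIC))
E
```

```text
t: 17.9
eef_pos: [0.5042, 0.0065, 0.0856]
eef_rot: [-0.124, -3.139, -0.0]
force: [0.6, -0.2, -2.8]
grip_width: 0.0532
grasp_force: 30.0
shift [-1.3 -0.2 31.6] az 0.001 q6 -1.50
```

View pics/j.png

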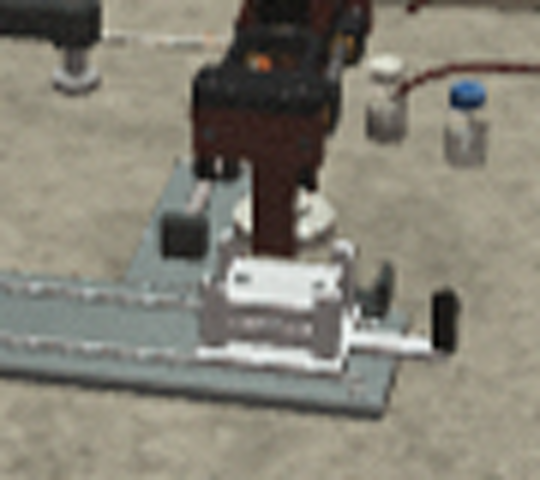

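The cap is held level above the plates, centred at about crop (283,215). Lowering and releasing.

```bash
python3 -m jog '-1 0 12 0 0 0 1; -1 0 24 0 0 0 1; -1 0 29 0 0 0 1; -1 0 31.5 0 0 0 1; -1 0 31.5 0 0 0 1; -1 0 31.5 0 0 0 1; -1 0 31.5 0 0 0 1'
```

```text
t: 18.65
eef_pos: [0.5053, 0.0059, 0.0538]
eef_rot: [0.125, 3.139, -0.0]
force: [0.4, 1.0, -2.4]
grip_width: 0.053
grasp_force: 30.0
```

```bash
python3 -m jog '0 0 0 0 0 0 -0.5; 0 0 0 0 0 0 -0.5; 0 0 0 0 0 0 -0.5; 0 0 0 0 0 0 -0.5; 0 0 -40 0 0 0 -0.5; 0 0 -80 0 0 0 -1; 0 0 -90 0 0 0 -1; 45 0 -90 0 0 0 -1; 90 0 -90 0 0 0 -1;  90 0 -90 0 0 0 -1; 90 0 -90 0 0 0 -1; 90 0 -90 0 0 0 -1'; python3 - <<'E'
from h import *
go((.4150,.0138,.030),-.08)
ct=cam('top')
t=ct['color'][200:270,320:390]
cv2.imwrite('pics/k.png',cv2.resize(t,None,fx=7,fy=7,interpolation=cv2.INTER_CUBIC))
print('cap',blob(ct,(334,208,362,240),lambda i:(i.min(-1)>165)&(i[...,0]<i[...,2]+12),.065))
cs=cam('side'); t=cs['color'][190:270,290:380]
cv2.imwrite('pics/l.png',cv2.resize(t,None,fx=6,fy=6,interpolation=cv2.INTER_CUBIC))
E
```

```text
t: 19.85
eef_pos: [0.417, 0.0131, 0.1441]
eef_rot: [0.125, 3.137, 0.0]
force: [0.0, -0.7, -0.2]
grip_width: 0.0877
grasp_force: 0.0
shift [  2.2   0.5 114.1] az 0.000 q6 -1.49
cap (array([515.6,   4.9]), (518.0, 3.7), (56.6, 35.9), np.float64(1.546))
```

View pics/l.png

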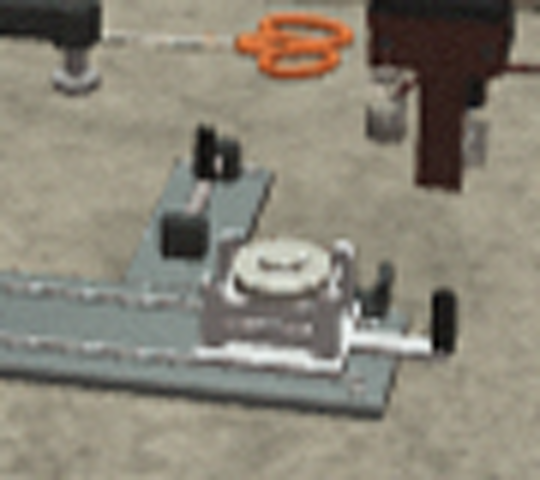

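The cap sits centred on the stack at crop (283,268). Next I grip the handle post.

```bash
python3 -m jog '2 0.5 40 0 0 0 -1; 2 0.5 80 0 0 0 -1; 2 0.5 105 0 0 0 -1; 2 0.5 110 0 0 0 -1; 2 0.5 110 0 0 0 1; 2 0.5 110 0 0 0 1; 2 0.5 110 0 0 0 1; 2 0.5 110 0 0 0 1; 2 0.5 110 0 0 0 1; 2 0.5 110 0 0 0 1;  2 0.5 110 0 0 0 1;  2 0.5 110 0 0 0 1'
```

```text
t: 21.15
eef_pos: [0.4136, 0.0138, 0.0339]
eef_rot: [0.125, 3.139, 0.0]
force: [0.4, -0.4, 0.4]
grip_width: 0.0274
grasp_force: 0.0
```

```bash
python3 -m jog '0 0 0 0 0 0 1; 0 0 0 0 0 0 1; 0 0 0 0 0 0 1; 0 0 0 0 0 0 1; 0 0 0 0 0 0 1'
```

```text
t: 21.65
eef_pos: [0.4135, 0.0142, 0.0338]
eef_rot: [-0.126, -3.139, -0.001]
force: [0.5, 6.2, 0.6]
grip_width: 0.0133
grasp_force: 30.0
```

```bash
python3 -m jog '-2 0 0 0 0 0 1; -5 0 0 0 0 0 1; -10 0 0 0 0 0 1; -16 0 0 0 0 0 1; -22 0 0 0 0 0 1; -28 0 0 0 0 0 1; -34 0 0 0 0 0 1; -40 0 0 0 0 0 1; -46 0 0 0 0 0 1; -52 0 0 0 0 0 1; -58 0 0 0 0 0 1; -64 0 0 0 0 0 1; -70 0 0 0 0 0 1; -76 0 0 0 0 0 1; -82 0 0 0 0 0 1; -88 0 0 0 0 0 1; -93 0 0 0 0 0 1; -97 0 0 0 0 0 1; -100 0 0 0 0 0 1; -102 0 0 0 0 0 1'
```

```text
t: 23.65
eef_pos: [0.5139, 0.0065, 0.0338]
eef_rot: [-0.126, -3.136, -0.001]
force: [-4.4, 5.4, 6.7]
grip_width: 0.0132
grasp_force: 30.0
```

```bash
python3 -m jog '-2 0 0 0 0 0 1; -4 0 0 0 0 0 1; -5.5 0 0 0 0 0 1; -7 0 0 0 0 0 1; -8 0 0 0 0 0 1; -8 0 0 0 0 0 1; -8 0 0 0 0 0 1'
```

```text
t: 24.35
eef_pos: [0.5219, 0.0058, 0.0338]
eef_rot: [-0.126, -3.136, -0.001]
force: [-3.9, 6.4, 5.9]
grip_width: 0.0134
grasp_force: 30.0
```

```bash
python3 -m jog '-0.7 0 0 0 0 0 1; -1.5 0 0 0 0 0 1; -2 0 0 0 0 0 1; -2 0 0 0 0 0 1; -2 0 0 0 0 0 1'
```

```text
t: 24.85
eef_pos: [0.5229, 0.0058, 0.0338]
eef_rot: [-0.126, -3.134, -0.001]
force: [-6.1, 6.3, 9.2]
grip_width: 0.0134
grasp_force: 30.0
```

```bash
python3 -m jog '-1 0 0 0 0 0 1; -2 0 0 0 0 0 1; -3 0 0 0 0 0 1; -3 0 0 0 0 0 1; -3 0 0 0 0 0 1'
```

```text
t: 25.35
eef_pos: [0.5228, 0.0057, 0.0337]
eef_rot: [-0.125, -3.129, -0.001]
force: [-15.2, 6.8, 18.1]
grip_width: 0.0134
grasp_force: 30.0
```

The tray is against its stop: the force jumped with no further motion after about 110 mm. Unload, release, lift and back away.

```bash
python3 -m jog '2 0 0 0 0 0 1; 3.5 0 0 0 0 0 1; 3.5 0 0 0 0 0 0.3; 3.5 0 0 0 0 0 0.3; 3.5 0 0 0 0 0 0.3; 3.5 0 -40 0 0 0 0; 3.5 0 -66 0 0 0 -0.3; 40 0 -66 0 0 0 -0.3; 60 -40 -66 0 0 0.15 -0.3; 60 -80 -66 0 0 0.3 -0.3; 60 -110 -66 0 0 0.45 -0.3; 60 -125 -66 0 0 0.6 -0.3; 60 -125 -66 0 0 0.75 -0.3; 60 -125 -66 0 0 0.9 -0.3; 60 -125 -66 0 0 1.05 -0.3; 60 -125 -66 0 0 1.2 -0.3; 60 -125 -66 0 0 1.35 -0.3; 60 -125 -66 0 0 1.5 -0.3; 60 -125 -66 0 0 1.57 -0.3; 60 -125 -66 0 0 1.57 -0.3'; python3 - <<'E'
from h import *
ct=cam('top')
dark=lambda i:i.max(-1)<60
print('knob',blob(ct,(391,203,404,214),dark,.063))
print('handle',blob(ct,(338,210,360,235),dark,.054))
cs=cam('side')
t=np.hstack([ct['color'][150:280,330:460],cs['color'][150:280,270:400]])
cv2.imwrite('pics/m.png',cv2.resize(t,None,fx=3,fy=3,interpolation=cv2.INTER_CUBIC))
go((.562,-.14,.045),-.08+np.pi/2)
E
```

```text
t: 27.35
eef_pos: [0.4585, -0.1154, 0.0998]
eef_rot: [2.308, 2.131, -0.0]
force: [0.1, -0.5, 0.7]
grip_width: 0.0571
grasp_force: 0.0
knob (array([ 564.9, -151. ]), (565.8, -151.9), (10.7, 6.6), np.float64(-1.249))
handle (array([523.3,   6. ]), (523.6, 5.4), (13.8, 9.5), np.float64(-0.757))
shift [-16.6 105.1  54.8] az 0.003 q6 -0.19
```

View pics/m.png

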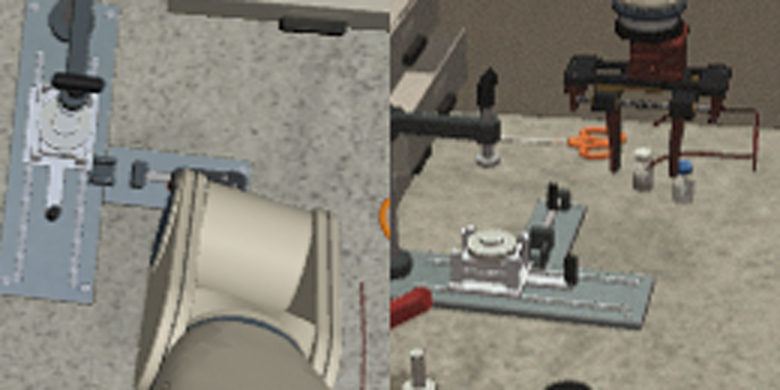

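The cap is centred under the pad and the tray is in. The handle reads (523,6), where it should be. Now I grip the bolt knob.

```bash
python3 -m jog '-5 40 0 0 0 0 -0.3; -16 80 0 0 0 0 -0.3; -16.6 105 0 0 0 0 -0.3; -16.6 105 0 0 0 0 -0.3; -16.6 105 0 0 0 0 -0.3; -16.6 105 0 0 0 0 -0.3; -16.6 105 30 0 0 0 -0.3; -16.6 105 50 0 0 0 -0.3; -16.6 105 54.8 0 0 0 -0.3; -16.6 105 54.8 0 0 0 -0.3; -16.6 105 54.8 0 0 0 1; -16.6 105 54.8 0 0 0 1; -16.6 105 54.8 0 0 0 1; -16.6 105 54.8 0 0 0 1; -16.6 105 54.8 0 0 0 1; -16.6 105 54.8 0 0 0 1; -16.6 105 54.8 0 0 0 1; -16.6 105 54.8 0 0 0 1'; python3 - <<'E'
from h import *
o=np.array([.5584,.003,0]); M=R.from_rotvec([0,0,-.08]).as_matrix()
P,T,s=tool(); print((M.T@(P-o)).round(4)); print('base y in tool',T.T@M[:,1])
E
```

```text
t: 29.25
eef_pos: [0.5659, -0.1406, 0.0457]
eef_rot: [2.303, 2.127, 0.008]
force: [11.2, 1.2, -8.5]
grip_width: 0.0109
grasp_force: 30.0
[ 0.0189 -0.1426  0.0457]
base y in tool [ 9.99999228e-01  8.64311558e-04 -8.92514422e-04]
```

```bash
python3 -m jog '0 3 0 0 0 0 1; 3 3.5 0 0 0 0 1; 6 3.5 0 0 0 0 1; 10 3.5 0 0 0 0 1; 14 3.5 0 0 0 0 1; 18 3.5 0 0 0 0 1; 22 3.5 0 0 0 0 1; 26 3.5 0 0 0 0 1; 29 3.5 0 0 0 0 1; 31 3.5 0 0 0 0 1; 33 3.5 0 0 0 0 1; 33 3.5 0 0 0 0 1'
```

```text
t: 30.45
eef_pos: [0.5686, -0.107, 0.0454]
eef_rot: [2.306, 2.132, 0.002]
force: [6.3, 0.3, 2.4]
grip_width: 0.0113
grasp_force: 30.0
```

```bash
python3 -m jog '2 1 0 0 0 0 1; 4 1 0 0 0 0 1; 6 1 0 0 0 0 1; 8 1 0 0 0 0 1; 10 1 0 0 0 0 1; 11 1 0 0 0 0 1; 12 1 0 0 0 0 1; 12 1 0 0 0 0 1; 12 1 0 0 0 0 1'
```

```text
t: 31.35
eef_pos: [0.5692, -0.1013, 0.0454]
eef_rot: [2.302, 2.131, -0.008]
force: [-2.4, -35.0, 4.8]
grip_width: 0.0107
grasp_force: 30.0
```

```bash
python3 -m jog '-4 0 0 0 0 0 1; -6 0 0 0 0 0 1; -6 0 0 0 0 0 1; -6 0 0 0 0 0 0.3; -6 0 0 0 0 0 0.3; -6 0 0 0 0 0 0.3; -6 0 -40 0 0 0 0.3; -6 0 -75 0 0 0 0.3; -20 -40 -75 0 0 0 0.3; -40 -80 -75 0 0 0 0.3; -40 -120 -75 0 0 0 0.3;  -40 -120 -75 0 0 0 0.3'; python3 - <<'E'
from h import *
ct=cam('top'); cs=cam('side')
dark=lambda i:i.max(-1)<60
print('knob',blob(ct,(380,203,394,214),dark,.063))
a=ct['color'][160:240,330:430]; b=cs['color'][170:250,270:370]
t=np.hstack([a,b])
cv2.imwrite('pics/n.png',cv2.resize(t,None,fx=4,fy=4,interpolation=cv2.INTER_CUBIC))
print('bar',blob(ct,(343,170,370,184),dark,.258))
P=cloud(ct)
for v in (152,158,164): print(P[v,353:360,:].round(3).tolist()[3])
print(tool()[0])
E
```

```text
t: 32.55
eef_pos: [0.4403, -0.1247, 0.119]
eef_rot: [-2.304, -2.126, 0.006]
force: [-0.4, 0.2, 0.0]
grip_width: 0.0309
grasp_force: 0.0
knob (array([ 564.8, -101.6]), (564.7, -101.3), (15.0, 9.4), np.float64(-0.762))
bar (array([612.3,  -1.2]), (610.6, -1.1), (44.1, 21.9), np.float64(1.395))
[0.694, -0.006, 0.211]
[0.679, -0.006, 0.203]
[0.66, -0.006, 0.213]
[ 0.44642107 -0.12583363  0.12011138]
```

View pics/n.png

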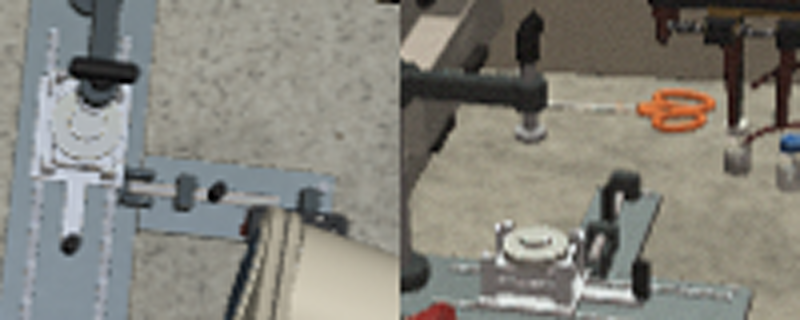

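The bolt tip is in the keeper and the knob sits just before its guide block at crop (216,190). Before pushing the arm down I check clearance to the cabinet.

```bash
python3 - <<'E'
from h import *
ct=cam('top'); P=cloud(ct).reshape(-1,3)
for lo,hi in ((-.3,-.2),(-.2,-.15),(-.15,-.12),(-.12,-.09),(-.09,-.05),(.04,.1)):
    m=(P[:,0]>.55)&(P[:,0]<.8)&(P[:,1]>lo)&(P[:,1]<hi); Q=P[m]; H=Q[Q[:,2]>.1]
    print(lo,hi,Q[:,2].max().round(3), (H[:,0].min().round(3),len(H)) if len(H) else None)
go((.446,-.126,.30),-.08)
go((.663,-.0055,.26),-.08)
E
```

```text
-0.3 -0.2 0.736 (np.float64(0.701), 2555)
-0.2 -0.15 0.736 (np.float64(0.717), 1162)
-0.15 -0.12 0.736 (np.float64(0.721), 690)
-0.12 -0.09 0.736 (np.float64(0.721), 717)
-0.09 -0.05 0.738 (np.float64(0.768), 509)
0.04 0.1 0.736 (np.float64(0.768), 748)
shift [-1.000e-01 -1.600e+00 -1.797e+02] az -1.570 q6 -0.22
shift [ 137.2  205.2 -139.6] az -1.570 q6 -0.22
```

```bash
python3 -m jog '0 0 -45 0 0 -0.14 1; 0 0 -90 0 0 -0.28 1; 0 0 -135 0 0 -0.42 1; 0 0 -180 0 0 -0.56 1; 0 0 -180 0 0 -0.7 1; 0 0 -180 0 0 -0.84 1; 0 0 -180 0 0 -0.98 1; 0 0 -180 0 0 -1.12 1; 0 0 -180 0 0 -1.26 1; 0 0 -180 0 0 -1.4 1; 0 0 -180 0 0 -1.54 1; 0 0 -180 0 0 -1.57 1; 26 40 -180 0 0 -1.57 1; 52 80 -180 0 0 -1.57 1; 78 120 -180 0 0 -1.57 1; 104 160 -180 0 0 -1.57 1; 125 190 -180 0 0 -1.57 1; 137 205 -180 0 0 -1.57 1; 137 205 -180 0 0 -1.57 1; 137 205 -180 0 0 -1.57 1'; python3 - <<'E'
from h import *
go((.663,-.0055,.215),-.08)
E
```

```text
t: 34.7
eef_pos: [0.6625, -0.0051, 0.2994]
eef_rot: [-0.123, -3.138, 0.0]
force: [-0.3, 0.1, -0.5]
grip_width: 0.0004
grasp_force: 0.0
shift [-0.6 -0.4 84.4] az 0.001 q6 -1.52
```

```bash
python3 -m jog '-0.5 -0.4 40 0 0 0 1; -0.5 -0.4 70 0 0 0 1; -0.5 -0.4 82 0 0 0 1; -0.5 -0.4 86 0 0 0 1; -0.5 -0.4 90 0 0 0 1; -0.5 -0.4 94 0 0 0 1; -0.5 -0.4 97 0 0 0 1; -0.5 -0.4 100 0 0 0 1;  -0.5 -0.4 100 0 0 0 1'
```

```text
t: 35.6
eef_pos: [0.6636, -0.0062, 0.2023]
eef_rot: [0.125, 3.136, -0.0]
force: [-1.9, -0.8, 6.1]
grip_width: 0.0002
grasp_force: 2.7
```

```bash
python3 -m jog '0 0 3 0 0 0 1; 0 0 7 0 0 0 1; 0 0 12 0 0 0 1; 0 0 17 0 0 0 1; 0 0 22 0 0 0 1; 0 0 27 0 0 0 1; 0 0 32 0 0 0 1; 0 0 37 0 0 0 1; 0 0 42 0 0 0 1; 0 0 45 0 0 0 1; 0 0 45 0 0 0 1'; python3 - <<'E'
from h import *
cs=cam('side')
P=cloud(cs)
for l in ('pad_face','cap_mid','jaw_push'):
    for q in r.landmark_of(l,'side')[:3]: print(l,q,px2w(cs,*q['xy']))
E
```

```text
t: 36.7
eef_pos: [0.6636, -0.0062, 0.1571]
eef_rot: [0.125, 3.137, -0.0]
force: [-2.1, -1.4, 3.9]
grip_width: 0.0004
grasp_force: 2.5
pad_face {'xy': [303.1, 219.0], 'score': 0.71} [0.61185114 0.01094849 0.1099552 ]
cap_mid {'xy': [360.5, 339.8], 'score': 0.8} [0.39750134 0.44781969 0.01775977]
cap_mid {'xy': [302.1, 289.7], 'score': 0.73} [0.57573092 0.26079606 0.0176814 ]
cap_mid {'xy': [324.1, 335.4], 'score': 0.7} [0.48912721 0.44441259 0.01843313]
jaw_push {'xy': [288.2, 203.7], 'score': 0.82} [0.65966986 0.00523923 0.15900714]
```

```bash
python3 -m jog '0 0 5 0 0 0 1; 0 0 10 0 0 0 1; 0 0 15 0 0 0 1; 0 0 20 0 0 0 1; 0 0 24 0 0 0 1; 0 0 27 0 0 0 1; 0 0 28 0 0 0 1; 0 0 28 0 0 0 1'
```

```text
t: 37.7
eef_pos: [0.6636, -0.0062, 0.1289]
eef_rot: [0.125, 3.137, -0.0]
force: [-2.5, 0.5, 6.2]
grip_width: 0.0004
grasp_force: 3.2
```

```bash
python3 -m jog '0 0 1 0 0 0 1; 0 0 2 0 0 0 1; 0 0 3 0 0 0 1; 0 0 4 0 0 0 1; 0 0 4 0 0 0 1'
```

```text
t: 38.2
eef_pos: [0.6636, -0.0062, 0.1251]
eef_rot: [0.125, 3.137, -0.0]
force: [-2.4, -0.9, 7.7]
grip_width: -0.0
grasp_force: 3.8
```

```bash
python3 -m jog '0 0 1 0 0 0 1; 0 0 2 0 0 0 1; 0 0 3 0 0 0 1; 0 0 3 0 0 0 1'
```

```text
t: 38.6
eef_pos: [0.6636, -0.0062, 0.1221]
eef_rot: [0.125, 3.137, -0.0]
force: [-3.6, 0.7, 8.0]
grip_width: 0.0005
grasp_force: 3.8
```

```bash
python3 -m jog '0 0 1 0 0 0 1; 0 0 2 0 0 0 1; 0 0 2 0 0 0 1'
```

```text
t: 38.9
eef_pos: [0.6636, -0.0062, 0.1201]
eef_rot: [0.125, 3.137, -0.0]
force: [-3.1, -0.2, 7.5]
grip_width: 0.0006
grasp_force: 3.8
```

```bash
python3 -m jog '0 0 1 0 0 0 1; 0 0 2 0 0 0 1; 0 0 2 0 0 0 1'
```

```text
t: 39.2
eef_pos: [0.6638, -0.0062, 0.1193]
eef_rot: [0.125, 3.136, -0.0]
force: [-5.9, -0.3, 15.2]
grip_width: 0.0005
grasp_force: 7.7
```

```bash
python3 -m jog '0 0 1 0 0 0 1; 0 0 2 0 0 0 1; 0 0 2 0 0 0 1'
```

```text
t: 39.5
eef_pos: [0.6641, -0.0062, 0.1188]
eef_rot: [0.125, 3.135, -0.0]
force: [-9.4, -0.1, 25.0]
grip_width: 0.0001
grasp_force: 12.6
```

The pad is pressed on the cap at 25 N, with the arm top at about 0.119 m. I let go, rise, turn 90° and line up over the T-bar.

```bash
python3 -m jog '0 0 -20 0 0 0 1; 0 0 -65 0 0 0 1; 0 0 -110 0 0 0 0.3; 0 0 -140 0 0 0.1 0.3; 10 0 -140 0 0 0.24 0.3; 30 0 -140 0 0 0.38 0.3; 48 0 -140 0 0 0.52 0.3; 48 0 -140 0 0 0.66 0.3; 48 0 -140 0 0 0.8 0.3; 48 0 -140 0 0 0.94 0.3; 48 0 -140 0 0 1.08 0.3; 48 0 -140 0 0 1.22 0.3; 48 0 -140 0 0 1.36 0.3; 48 0 -140 0 0 1.5 0.3; 48 0 -140 0 0 1.57 0.3; 48 0 -140 0 0 1.57 0.3; 48 0 -140 0 0 1.57 0.3; 48 0 -140 0 0 1.57 0.3'; python3 - <<'E'
from h import *
go((.613,-.0014,.154),-.08+np.pi/2)
cs=cam('side'); P=cloud(cs)
b=cs['color'][160:250,250:350]
cv2.imwrite('pics/o.png',cv2.resize(b,None,fx=6,fy=6,interpolation=cv2.INTER_CUBIC))
for l in ('pad_face','jaw_push','screw_bar'):
    for q in r.landmark_of(l,'side')[:2]: print(l,q,px2w(cs,*q['xy']))
E
```

```text
t: 41.3
eef_pos: [0.615, -0.0022, 0.2544]
eef_rot: [2.306, 2.133, 0.001]
force: [0.2, 0.2, -0.3]
grip_width: 0.0306
grasp_force: 0.0
shift [  0.6  -2.1 100.4] az 0.002 q6 0.05
pad_face {'xy': [305.8, 231.6], 'score': 0.71} [0.60386134 0.01179683 0.0645493 ]
pad_face {'xy': [366.1, 215.2], 'score': 0.37} [ 0.42066949 -0.22862413  0.00935175]
jaw_push {'xy': [288.3, 212.2], 'score': 0.7} [ 0.70940816 -0.22827124  0.00351589]
jaw_push {'xy': [366.6, 217.7], 'score': 0.28} [ 4.18407981e-01 -2.26334594e-01  3.71064014e-04]
screw_bar {'xy': [301.3, 204.4], 'score': 0.42} [0.61528501 0.01742737 0.165343  ]
```

View pics/o.png

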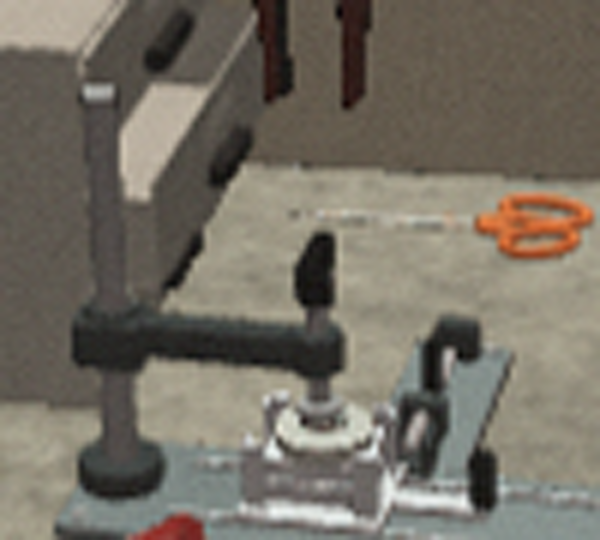

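The pad rests on the cap, with the T-bar upright at crop (316,270). I descend and grip it.

```bash
python3 -m jog '0.6 -1 40 0 0 0 0; 0.6 -1 75 0 0 0 0; 0.6 -1 95 0 0 0 0; 0.6 -1 100 0 0 0 0; 0.6 -1 100 0 0 0 0; 0.6 -1 100 0 0 0 1; 0.6 -1 100 0 0 0 1; 0.6 -1 100 0 0 0 1; 0.6 -1 100 0 0 0 1; 0.6 -1 100 0 0 0 1; 0.6 -1 100 0 0 0 1; 0.6 -1 100 0 0 0 1; 0.6 -1 100 0 0 0 1; 0.6 -1 100 0 0 0 1'
```

```text
t: 42.9
eef_pos: [0.6166, -0.0016, 0.1551]
eef_rot: [2.304, 2.129, 0.007]
force: [7.4, -0.3, -3.5]
grip_width: 0.0117
grasp_force: 30.1
```

```bash
python3 -m jog '0 2.4 0 0 0 0 1; 0 2.4 0 0 0 0.13 1; 0 2.4 0 0 0 0.26 1; 0 2.4 0 0 0 0.39 1; 0 2.4 0 0 0 0.52 1; 0 2.4 0 0 0 0.65 1; 0 2.4 0 0 0 0.78 1; 0 2.4 0 0 0 0.91 1; 0 2.4 0 0 0 1.04 1; 0 2.4 0 0 0 1.17 1; 0 2.4 0 0 0 1.3 1; 0 2.4 0 0 0 1.43 1; 0 2.4 0 0 0 1.56 1; 0 2.4 0 0 0 1.69 1; 0 2.4 0 0 0 1.82 1; 0 2.4 0 0 0 1.95 1; 0 2.4 0 0 0 2.08 1; 0 2.4 0 0 0 2.2 1; 0 2.4 0 0 0 2.3 1; 0 2.4 0 0 0 2.3 1'; python3 - <<'E'
from h import *
s=r.state(); print(s['qpos'],s['ft_torque'])
cs=cam('side'); b=cs['color'][160:250,250:350]
cv2.imwrite('pics/p.png',cv2.resize(b,None,fx=6,fy=6,interpolation=cv2.INTER_CUBIC))
E
```

```text
t: 44.9
eef_pos: [0.6181, -0.0017, 0.1551]
eef_rot: [-2.886, 1.239, -0.006]
force: [4.2, 0.9, -0.2]
grip_width: 0.0115
grasp_force: 30.1
[-2.19515023e-02  4.92419533e-01  1.69556355e+00 -1.33311420e-05
  9.49656874e-01  2.35974318e+00] [-0.05450829 -0.33190747 -0.03873199]
```

Turned 2.3 rad. Open, lift clear, turn back π, then regrip.

```bash
python3 -m jog '0 0 0 0 0 0 0; 0 0 0 0 0 0 0; 0 0 0 0 0 0 0; 0 0 -30 0 0 0 0; 0 0 -40 0 0 0 0; 0 0 -40 0 0 -0.14 0; 0 0 -40 0 0 -0.28 0; 0 0 -40 0 0 -0.42 0; 0 0 -40 0 0 -0.56 0; 0 0 -40 0 0 -0.7 0; 0 0 -40 0 0 -0.84 0; 0 0 -40 0 0 -0.98 0; 0 0 -40 0 0 -1.12 0; 0 0 -40 0 0 -1.26 0; 0 0 -40 0 0 -1.4 0; 0 0 -40 0 0 -1.54 0; 0 0 -40 0 0 -1.57 0; 0 0 -40 0 0 -1.57 0'; python3 -m jog '0 0 0 0 0 -0.14 0; 0 0 0 0 0 -0.28 0; 0 0 0 0 0 -0.42 0; 0 0 0 0 0 -0.56 0; 0 0 0 0 0 -0.7 0; 0 0 0 0 0 -0.84 0; 0 0 0 0 0 -0.98 0; 0 0 0 0 0 -1.12 0; 0 0 0 0 0 -1.26 0; 0 0 0 0 0 -1.4 0; 0 0 0 0 0 -1.54 0; 0 0 0 0 0 -1.57 0; 0 0 0 0 0 -1.57 0'; python3 - <<'E'
from h import *
go((.6175,-.0017,.1545)); 
cs=cam('side'); b=cs['color'][160:250,250:350]
cv2.imwrite('pics/p.png',cv2.resize(b,None,fx=6,fy=6,interpolation=cv2.INTER_CUBIC))
E
```

```text
t: 46.75
eef_pos: [0.6161, -0.0017, 0.1939]
eef_rot: [-2.916, -1.168, 0.0]
force: [-0.0, 1.5, -0.0]
grip_width: 0.044
grasp_force: 0.0
t: 48.05
eef_pos: [0.6162, -0.0017, 0.194]
eef_rot: [-1.239, -2.887, 0.0]
force: [0.9, -0.8, 0.1]
grip_width: 0.0439
grasp_force: 0.0
shift [-0.9  1.  39.5] q6 -0.78
```

View pics/p.png

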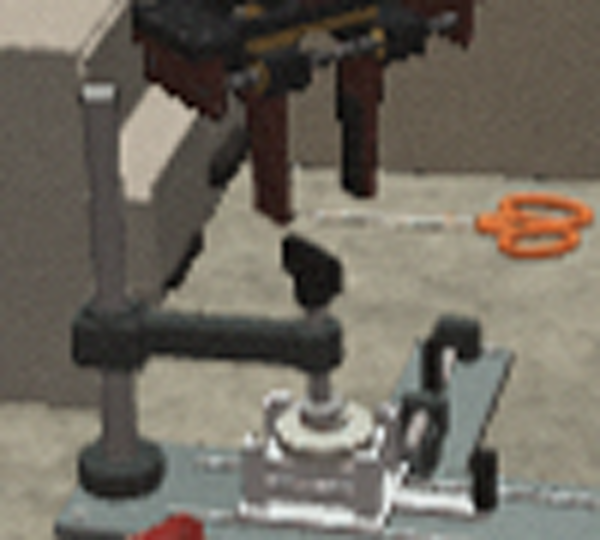

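The bar has turned and the pad still presses on the cap. Its orientation matches the fingers, so I regrip.

```bash
python3 -m jog '-0.6 0.8 25 0 0 0 0; -0.6 0.8 38 0 0 0 0; -0.6 0.8 39.5 0 0 0 0; -0.6 0.8 39.5 0 0 0 0; -0.6 0.8 39.5 0 0 0 1; -0.6 0.8 39.5 0 0 0 1; -0.6 0.8 39.5 0 0 0 1; -0.6 0.8 39.5 0 0 0 1; -0.6 0.8 39.5 0 0 0 1; -0.6 0.8 39.5 0 0 0 1; -0.6 0.8 39.5 0 0 0 1; -0.6 0.8 39.5 0 0 0 1; -0.6 0.8 39.5 0 0 0 1'
```

```text
t: 49.4
eef_pos: [0.6179, -0.0014, 0.155]
eef_rot: [1.237, 2.886, 0.001]
force: [3.9, 2.5, 1.9]
grip_width: 0.0123
grasp_force: 30.0
```

```bash
python3 -m jog '0 0 0 0 0 0.13 1; 0 0 0 0 0 0.26 1; 0 0 0 0 0 0.39 1; 0 0 0 0 0 0.52 1; 0 0 0 0 0 0.65 1; 0 0 0 0 0 0.78 1; 0 0 0 0 0 0.91 1; 0 0 0 0 0 1.04 1; 0 0 0 0 0 1.17 1; 0 0 0 0 0 1.3 1; 0 0 0 0 0 1.43 1; 0 0 0 0 0 1.56 1; 0 0 0 0 0 1.69 1; 0 0 0 0 0 1.8 1; 0 0 0 0 0 1.9 1; 0 0 0 0 0 1.9 1'; python3 - <<'E'
from h import *
s=r.state(); print(s['qpos'][5],s['ft_torque'])
E
```

```text
t: 51.0
eef_pos: [0.6191, -0.0015, 0.155]
eef_rot: [3.069, 0.668, 0.006]
force: [8.2, 2.9, -0.9]
grip_width: 0.0116
grasp_force: 30.0
1.1200360509000236 [ 0.49976796 -1.01159878  0.0111778 ]
```

```bash
python3 -m jog '1 0 0 0 0 0.13 1; 1 0 0 0 0 0.26 1; 1 0 0 0 0 0.39 1; 1 0 0 0 0 0.52 1; 1 0 0 0 0 0.65 1; 1 0 0 0 0 0.78 1; 1 0 0 0 0 0.9 1; 1 0 0 0 0 1.0 1; 1 0 0 0 0 1.0 1; 1 0 0 0 0 1.0 0; 1 0 0 0 0 1.0 0; 1 0 0 0 0 1.0 0; 1 0 -40 0 0 1.0 0; 1 0 -80 0 0 1.0 0; 1 0 -120 0 0 1.0 0; 1 0 -120 0 0 1.0 0'; python3 - <<'E'
from h import *
cs=cam('side'); b=cs['color'][160:250,250:350]
cv2.imwrite('pics/q.png',cv2.resize(b,None,fx=6,fy=6,interpolation=cv2.INTER_CUBIC))
c0=cv2.imread('pics/o.png'); print(r.state()['qpos'][5])
# edges of arm lower/upper in both
K=cs['K']
E
```

```text
t: 52.6
eef_pos: [0.6209, -0.0013, 0.2805]
eef_rot: [-3.014, 0.88, -0.014]
force: [-1.0, -0.9, 0.7]
grip_width: 0.0442
grasp_force: 0.0
2.1178686425988094
```

View pics/q.png

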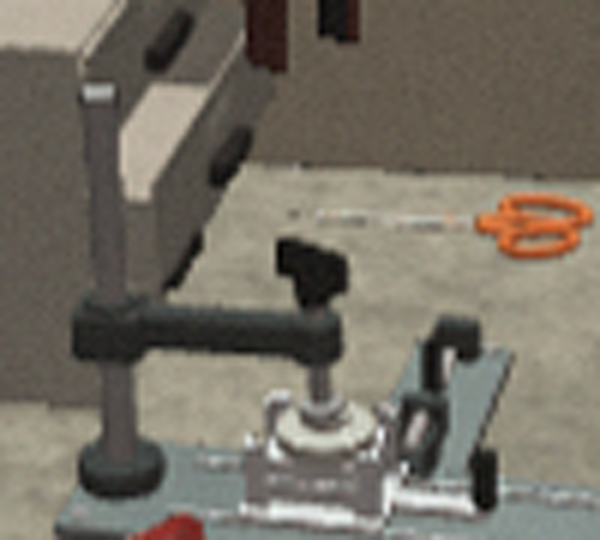

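```bash
python3 - <<'E'
import cv2,numpy as np
for f in 'opq':
    im=cv2.imread(f'pics/{f}.png').astype(int); ctr=[];xs=np.arange(165,290)
    for x in xs:
        m=im[285:375,x].max(-1)<95; ctr.append(285+np.where(m)[0].mean())
    p=np.polyfit(xs,ctr,1); print(f,p[0].round(4),np.polyval(p,120).round(1),np.polyval(p,316).round(1))
E
```

```text
o 0.1228 328.3 352.3
p 0.1025 327.6 347.7
q 0.0893 321.7 339.2
```

The arm is tilted up by about 0.04 rad compared with before screwing. The collar has crept up slightly, so it has reached full grip. The screw has turned about 5.2 rad, and the gripper is clear. Handing in.

```bash
python3 - <<'E'
from h import *
ct=cam('top')
for q in r.landmark_of('vial_a','top')[:4]: print(q['score'],px2w(ct,*q['xy']))
print(r.sign_off())
E
```

```text
0.63 [ 0.46931889 -0.25922365  0.01351166]
0.48 [ 0.41128249 -0.23631646  0.01753967]
the job is handed in; nothing more can be done
None
```

The job is handed in: two plates and the steel die base are stacked on the tray, the tray is fully in and bolted, the screw is turned about 5.2 rad so the clamp arm stays tilted about 0.04 rad, and both vials measure within about 6 mm of their first readings (the accuracy of those readings).

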